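# Load the roller kit tray for the bearing press

### The job

Load the wooden kit tray for the bearing press: put the steel spacer ring on the spindle with the widest base disc, then put each of the three plain red rollers with an open bore (large, medium, small) on the spindle whose base disc is as wide as the roller, the large one on top of the spacer. All must sit fully down and upright. Leave the red roller with the dark steel flange at its foot and the red roller that already has its bearing fitted standing where they are.

Things in the scene. Friction and masses are not known exactly. Their poses are not given: they have to be found in the camera images.
- tray: Fixed shallow wooden kit tray, 150 mm (x) by 340 mm (y), floor 5 mm thick, rim 14 mm high and 8 mm wide; origin at the centre of its underside on the table, x across its short side, y along its long side. Three spindles stand in a row along y, about 108 mm apart, up to 12 mm off the long centre line; which spindle stands where varies.
- spindle_large: Fixed upright steel spindle standing in the tray: a dark round base disc 10 mm thick, with a bright pin on its axis, tapering to a rounded point over its top 8 mm. Origin at the centre of the disc's underside (5 mm above the table), z up. Disc 68 mm in diameter, pin 14 mm in diameter, its tip 60 mm above the origin. Takes the spacer, then the large roller.
- spindle_medium: Fixed upright steel spindle standing in the tray: a dark round base disc 10 mm thick, with a bright pin on its axis, tapering to a rounded point over its top 8 mm. Origin at the centre of the disc's underside (5 mm above the table), z up. Disc 52 mm in diameter, pin 12 mm in diameter, its tip 42 mm above the origin. Takes the medium roller.
- spindle_small: Fixed upright steel spindle standing in the tray: a dark round base disc 10 mm thick, with a bright pin on its axis, tapering to a rounded point over its top 8 mm. Origin at the centre of the disc's underside (5 mm above the table), z up. Disc 38 mm in diameter, pin 8 mm in diameter, its tip 38 mm above the origin. Takes the small roller.
- spacer: Loose flat bright steel ring lying on the table, 58 mm outside, bore 30 mm, 14 mm thick, about 0.2 kg; origin at the centre of its underside, z up along its axis.
- roller_large: Loose plain roller: red polyurethane tyre on a bright steel hub, standing upright; origin at the centre of its underside, z up along its axis. 68 mm in diameter, 50 mm tall, straight sides, open through bore 34 mm; about 0.4 kg.
- roller_medium: Loose plain roller: red polyurethane tyre on a bright steel hub, standing upright; origin at the centre of its underside, z up along its axis. 52 mm in diameter, 44 mm tall, straight sides, open through bore 28 mm; about 0.25 kg.
- roller_small: Loose plain roller: red polyurethane tyre on a bright steel hub, standing upright; origin at the centre of its underside, z up along its axis. 38 mm in diameter, 40 mm tall, straight sides, open through bore 24 mm; about 0.12 kg.
- roller_flanged: Look-alike, to be left alone: red polyurethane tyre on a bright steel hub, standing upright; origin at the centre of its underside, z up along its axis. 68 mm in diameter, 50 mm tall, open bore 34 mm, but with a dark steel flange 86 mm in diameter and 10 mm thick around its foot.
- roller_bearing: Look-alike, to be left alone: red polyurethane tyre on a bright steel hub, standing upright; origin at the centre of its underside, z up along its axis. 52 mm in diameter, 47 mm tall, its hub closed by a fitted bearing (steel rings with only a small dark centre, no open bore).

How it is judged:
By the outcome, as a careful person would: the job done as asked, in the order asked, and still so for the second after the job is handed in, with the robot touching nothing.
It also fails if it takes over 106 s, if anything falls off the work surface, if the arm or the gripper's body presses on something with over 40 N, if the wrist force passes 120 N, or if a joint passes its speed limit or range.

### The arm

A 7-joint arm with a two-finger parallel gripper is mounted at the origin on the work surface. World frame = base frame: x ahead of the robot, y to its left, z up, the work surface at z = 0. Lengths are in m, angles in rad, forces in N, time in s.
With the tool pointing down it reaches from about 0.4 to 0.875 m from the base axis. Payload 6.5 kg.
Tool frame: the origin (TCP) lies between the finger pads; the fingertips stand ctrl.nose_length ahead of it and the grasp point (between the pads) is the TCP (ctrl.nose_length is the distance from the TCP to the fingertips, in m); z points along the fingers, y is the line along which they close (so a half turn about z gives the same grasp; the last joint's range is limited). The gripper opens to 85 mm and grips with 20 to 120 N. Pads are 22 mm wide; open, the fingers measure 114 mm over their backs; the gripper's body (76 mm by 85 mm) begins 54 mm behind the grasp point. The pads swing forward as they close: fully open they stand 13 mm farther back than shut.
Start: joints at [-1.202, 0.536, -0.004, 1.538, 0.003, 1.067, -0.071], TCP at [0.274, 0.59, 0.25] pointing down, gripper open.
Joint ranges: [-2.7, 2.7], [-0.37, 2.16], [-1.27, 1.26], [0.24, 2.4], [-1.31, 4.45], [0.19, 1.91], [-2.76, 2.76]. Speed limits (rad/s): [2.39, 2.39, 3.14, 3.14, 3.14, 3.14, 3.14].

### API

Orientations are given as a rotation vector (axis times angle).
In Python, from bench import ctrl gives the robot as it stands.
- The arm moves only by the tool jog_arm, called after "Request:" in YAML: its name, and indented under it one key for each argument. Schema: {"type":"object","properties":{"rows":{"type":"string"},"grip_force":{"type":"number"},"only":{"type":"string"},"quiet":{"type":"boolean"},"lines":{"type":"string"}},"required":["rows"],"additionalProperties":false}. rows is a string of 1 to 20 rows, one to a line, with the numbers parted by spaces; each row has 7 numbers: a rotation vector rx, ry, rz in normalised numbers (1 is pi rad), then dx, dy, dz in a scale on which 1.0 is 50 cm, then the opening from 0.0 (shut) to 1.0 (fully open); each row is the pose to reach, as a shift and turn from the pose commanded when the call began, along the tool's axes at that moment; what a row does not reach only later rows make up. A row lasts 1/12 s, in which the tool goes at most 0.0417 m and 0.125 rad, less where a joint would pass 70% of its speed; a pose out of reach is approached as far as the arm can. The fingers move at their own pace and stop on an object; grip_force is the grip in N (left out, the last holds). Time passes only in rows, so rows that do not move let the fingers close. The tool returns the time, the measured TCP pose, the force, the opening and the grip force at its end. only (a regular expression) keeps the lines of the reply that match it, lines (a string "A,B") keeps lines A to B, and quiet returns only ok. Shift and turn numbers lie between -1 and 1, and a call with a number outside is refused. Input that does not fit is refused with a message, and nothing moves.
- ctrl.get_state(): the state, without advancing time (a new reading comes with each control period).
- ctrl.camera(name): name is "side" or "top"; returns a dict with "img" (480x640x3 uint8, red, green, blue), "depth" (480x640 float32, m along the optical axis (not along the pixel's ray), 0 where there is no reading), "K" (3x3 intrinsics, pixels), "R" (3x3) and "t" (3): a world point X has camera coordinates R X + t. Camera axes: x right, y down, z forward; pixel columns grow to the right and rows downward; lengths in m; the calibration is good to about 2 mm. A picture is of the moment at which its call begins.
- ctrl.sign_off(): hands the job in; it is judged then, once.
The state is a dict: "time_s": time; "q": joint angles; "joint_vel": joint speeds; "joint_efforts": joint torques, N m; "position": TCP position; "tcp_rot": TCP orientation; "wrist_force": force on the tool from outside, world axes, zero at the start; "torque": the same for the moment, N m; "opening": opening from 0.0 (shut) to 1.0 (fully open); "grasp_force": force on a finger pad.
Only numpy, scipy, OpenCV 4.12 (cv2) and the standard library are available. Lean on these libraries where they do the work, as an engineer would, in place of code of your own. Each camera call takes 0.05 s, during which the arm holds its last target. There are 200 camera calls.

## Working session

There is one attempt and no reset: what is moved stays moved. The work goes in short steps, Python scripts to look and compute and a tool call to move; the robot and the scene stay as the last step left them, time stands still between calls to the robot, and variables do not carry over. Pictures are saved under pics/ and viewed, at most 14 in all, crops included, and the job is handed in when it is done.

```bash
ls; mkdir -p pics; python3 - <<'E'
from bench import ctrl
import cv2,numpy as np
print(ctrl.nose_length,ctrl.get_state())
for n in("top","side"):
    c=ctrl.camera(n);cv2.imwrite(f"pics/{n}0.png",c["img"][:,:,::-1]);np.savez(f"{n}0.npz",**c)
    print(n,c["K"],c["R"],c["t"])
E
```

```text
bench.py
pics
0.019 {'time_s': 0.0, 'q': array([-1.20219402,  0.5371879 , -0.00443923,  1.53889213,  0.00255207,
        1.06724922, -0.07118898]), 'joint_vel': array([ 0.00011158,  0.00045342,  0.00055608, -0.00020801, -0.00090745,
       -0.00023464,  0.00169638]), 'joint_efforts': array([ 6.37814919e-04, -5.83405316e+01,  1.04873780e+00, -2.59104216e+01,
        1.22876710e-02,  9.65203217e-03,  4.78016773e-05]), 'position': array([0.27355045, 0.58897669, 0.24939152]), 'tcp_rot': array([-6.77463123e-01, -3.06737961e+00,  2.68074348e-03]), 'wrist_force': array([0.60342864, 0.16919868, 0.0623747 ]), 'torque': array([-0.01811673,  0.03234541, -0.07772393]), 'grasp_force': 0.0, 'opening': 0.999616019519743}
top [[447.1600126    0.         323.7474525 ]
 [  0.         447.1600126  237.25802818]
 [  0.           0.           1.        ]] [[-5.25745014e-02 -9.98616746e-01  7.18366257e-04]
 [-9.77055394e-01  5.12906495e-02 -2.06717261e-01]
 [ 2.06394473e-01 -1.15699406e-02 -9.78400459e-01]] [0.01715662 0.54137716 0.72807898]
side [[468.03358691   0.         318.72756136]
 [  0.         468.03358691 242.95736117]
 [  0.           0.           1.        ]] [[ 0.91066193 -0.41290632  0.01425549]
 [-0.31547065 -0.71722014 -0.62134816]
 [ 0.26678291  0.56134092 -0.78340491]] [-0.49984662  0.19158957  0.75011462]
```

View pics/top0.png

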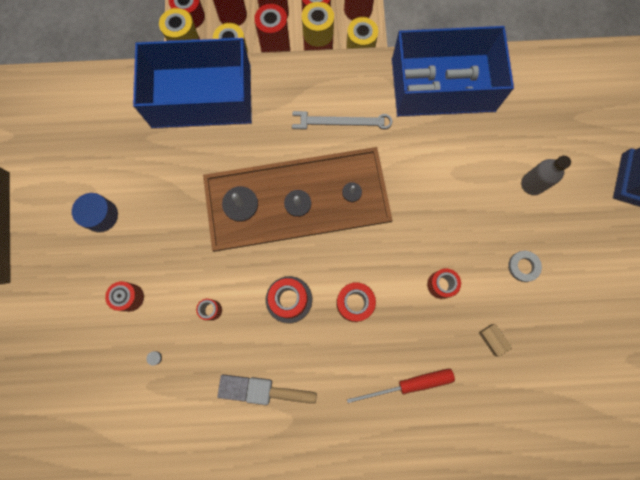

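View pics/side0.png

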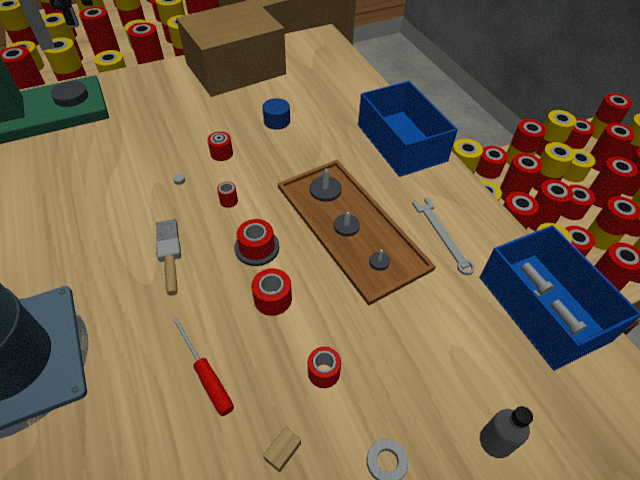

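The top view shows the spindles at about (240,203) large, (297,203) medium and (352,191) small. The large roller is at (356,301), medium at (445,283), small at (208,309) and the spacer at (525,266). The flanged look-alike (289,298) and the bearing one (121,296) stay; the side view agrees.

```bash
cat > see.py <<'E'
import numpy as np,cv2
def world(c):
    v,u=np.mgrid[:480,:640];d=c["depth"];K=c["K"]
    p=np.stack([(u-K[0,2])/K[0,0]*d,(v-K[1,2])/K[1,1]*d,d],-1)
    return (p-c["t"])@c["R"]
def proj(c,X):
    p=c["R"]@X+c["t"];return (c["K"]@(p/p[2]))[:2]
def disc(c,xy,r,ztop,tol=.005,pad=.012):
    """circle of points near height ztop around xy"""
    W=world(c);m=(np.hypot(W[...,0]-xy[0],W[...,1]-xy[1])<r+pad)&(abs(W[...,2]-ztop)<tol)&(c["depth"]>0)
    P=W[m]
    (x,y),R=cv2.minEnclosingCircle((P[:,:2]*1000).astype(np.float32))
    return np.array([x,y,R]).round(1),(np.median(P[:,2])*1000).round(1),len(P)
E
python3 - <<'E'
from see import *
t=dict(np.load("top0.npz"));s=dict(np.load("side0.npz"));W=world(t)
for n,(u,v),r,z in [("SL",(240,208),.034,.015),("SM",(297,207),.026,.015),("SS",(352,195),.019,.015),("L",(374,301),.034,.05),("M",(456,283),.026,.044),("S",(216,309),.019,.04),("sp",(536,266),.029,.014),("Fl",(310,298),.034,.05),("B",(121,296),.026,.047)]:
    x=W[v,u,:2]
    o=disc(t,x,r,z,pad=.03)
    c=o[0][:2]/1000
    print(n,W[v,u].round(3),o,"again",disc(t,c,r,z,pad=.008),"side",disc(s,c,r,z,pad=.008))
E
```

```text
SL [0.614 0.142 0.016] (array([602.5, 154.4,  57.9]), np.float64(13.3), 986) again (array([604.9, 155. ,  41.7]), np.float64(13.5), 628) side (array([603.4, 155. ,  41.5]), np.float64(15.4), 348)
SM [0.612 0.035 0.012] (array([599.9,  33.8,  45.9]), np.float64(13.0), 606) again (array([618.2,  35.1,  25.3]), np.float64(13.3), 378) side (array([599.8,  34.2,  33.7]), np.float64(15.1), 265)
SS [ 0.629 -0.069  0.014] (array([636.8, -69.7,  19.5]), np.float64(13.3), 272) again (array([636.8, -69.7,  19.5]), np.float64(13.3), 272) side (array([639.6, -69.5,  19.5]), np.float64(15.1), 253)
L [ 0.427 -0.092  0.05 ] (array([427.6, -60.7,  33.8]), np.float64(48.5), 900) again (array([427.6, -60.7,  33.8]), np.float64(48.5), 901) side (array([431.8, -61.2,  34.9]), np.float64(50.1), 872)
M [ 0.451 -0.238  0.043] (array([ 452.4, -221.4,   26. ]), np.float64(42.4), 486) again (array([ 452.4, -221.4,   26. ]), np.float64(42.4), 486) side (array([ 455.9, -221.9,   26. ]), np.float64(44.0), 648)
S [0.428 0.182 0.04 ] (array([429. , 199.2,  18.9]), np.float64(38.6), 235) again (array([429. , 199.2,  18.9]), np.float64(38.6), 235) side (array([430.3, 198.8,  21.2]), np.float64(40.5), 176)
sp [ 0.477 -0.397  0.013] (array([ 478.6, -377.7,   29.3]), np.float64(12.2), 574) again (array([ 478.6, -377.7,   29.3]), np.float64(12.2), 574) side (array([ 481.6, -378.7,   29. ]), np.float64(14.0), 1025)
Fl [0.441 0.019 0.006] (array([441.1,  18.9,  63.9]), np.float64(48.5), 974) again (array([440.2,  44.8,  30.2]), np.float64(48.5), 382) side (array([442.1,  44.8,  30.6]), np.float64(50.2), 337)
B [0.458 0.345 0.045] (array([459.5, 348.6,  26.2]), np.float64(43.9), 566) again (array([459.5, 348.6,  26.2]), np.float64(43.9), 566) side (array([463. , 347.1,  27.3]), np.float64(45.5), 284)
```

```bash
cat >> see.py <<'E'
def go(x,y,z,yaw=None):
    """relative move (rotvec, shift) to a tool-down pose, closing radially unless yaw is given"""
    from bench import ctrl
    from scipy.spatial.transform import Rotation as Ro
    s=ctrl.get_state();A=Ro.from_rotvec(s["tcp_rot"]);yaw=np.arctan2(y,x) if yaw is None else yaw
    c,n=np.cos(yaw),np.sin(yaw)
    T=Ro.from_matrix(np.array([[-n,c,0],[c,n,0],[0,0,-1.]]))
    r=(A.inv()*T).as_rotvec();d=A.inv().apply(np.array([x,y,z])-s["position"])
    print("row",r.round(3),d.round(4),"n>=",max(np.linalg.norm(r)/.125,np.linalg.norm(d)/.0417).round(1))
E
python3 - <<'E'
from see import *
for f in("top","side"):
    c=dict(np.load(f+"0.npz"));W=world(c)
    for n,x,y,r in[("SL",.604,.15,.034),("SM",.618,.035,.026),("SS",.638,-.07,.019)]:
        m=(np.hypot(W[...,0]-x,W[...,1]-y)<r+.016)
        dark=m&(c["img"].max(-1)<85)&(abs(W[...,2]-.0145)<.005)
        k=cv2.morphologyEx(dark.astype(np.uint8),cv2.MORPH_OPEN,np.ones((2,2),np.uint8))>0
        (cx,cy),R=cv2.minEnclosingCircle((W[k][:,:2]*1000).astype(np.float32))
        tip=W[m&(W[...,2]>.022)]
        print(f,n,round(cx,1),round(cy,1),round(R,1),k.sum(),"pin",np.median(tip[:,:2],0).round(4),tip[:,2].max().round(3))
go(.5,.0,.25);go(.48,-.378,.12)
E
```

```text
top SL 515.7 76.7 157.3 783 pin [0.6214 0.1423] 0.066
top SM 511.1 15.3 132.7 474 pin [0.6175 0.0349] 0.047
top SS 515.4 -39.4 140.8 232 pin [ 0.6348 -0.0684] 0.043
side SL 473.9 -158.8 367.1 448 pin [0.6259 0.1398] 0.068
side SM 475.0 -220.0 313.6 358 pin [0.6219 0.0317] 0.049
side SS 486.2 -276.5 273.4 236 pin [ 0.6389 -0.0709] 0.044
row [-1.000e-03  1.000e-03  1.136e+00] [-4.535e-01 -4.389e-01  2.000e-04] n>= 15.1
row [-1.000e-03  1.000e-03  1.803e+00] [-0.5945 -0.79    0.1308] n>= 23.9
```

Units first: shifts go in shares of 50 cm and turns go in shares of pi rad. So -0.454 m / 0.5 = -0.908, -0.439 m / 0.5 = -0.878, 1.136 rad / 3.1416 = 0.3616.

Request:
jog_arm:
  rows: "0 0 0.3616 -0.908 -0.878 0 1\n0 0 0.3616 -0.908 -0.878 0 1\n0 0 0.3616 -0.908 -0.878 0 1\n0 0 0.3616 -0.908 -0.878 0 1\n0 0 0.3616 -0.908 -0.878 0 1\n0 0 0.3616 -0.908 -0.878 0 1\n0 0 0.3616 -0.908 -0.878 0 1\n0 0 0.3616 -0.908 -0.878 0 1\n0 0 0.3616 -0.908 -0.878 0 1\n0 0 0.3616 -0.908 -0.878 0 1\n0 0 0.3616 -0.908 -0.878 0 1\n0 0 0.3616 -0.908 -0.878 0 1\n0 0 0.3616 -0.908 -0.878 0 1\n0 0 0.3616 -0.908 -0.878 0 1\n0 0 0.3616 -0.908 -0.878 0 1\n0 0 0.3616 -0.908 -0.878 0 1"
  grip_force: 40

```text
time_s: 1.43
position: [0.5021, -0.0078, 0.2508]
tcp_rot: [2.229, 2.208, -0.002]
wrist_force: [-1.0, -1.0, -0.5]
opening: 0.996
grasp_force: 0.0
```

```bash
python3 -c "
from see import *
go(.48,-.378,.10)"
```

```text
row [0.003 0.003 0.658] [-0.3699 -0.019   0.1521] n>= 9.6
```

In the tool's units: -0.37 m / 0.5 = -0.74, 0.152 m / 0.5 = 0.304, 0.658 rad / 3.1416 = 0.2094.

Request:
jog_arm:
  rows: "0 0 0.2094 -0.74 -0.038 0.304 0.85\n0 0 0.2094 -0.74 -0.038 0.304 0.85\n0 0 0.2094 -0.74 -0.038 0.304 0.85\n0 0 0.2094 -0.74 -0.038 0.304 0.85\n0 0 0.2094 -0.74 -0.038 0.304 0.85\n0 0 0.2094 -0.74 -0.038 0.304 0.85\n0 0 0.2094 -0.74 -0.038 0.304 0.85\n0 0 0.2094 -0.74 -0.038 0.304 0.85\n0 0 0.2094 -0.74 -0.038 0.304 0.85\n0 0 0.2094 -0.74 -0.038 0.304 0.85\n0 0 0.2094 -0.74 -0.038 0.304 0.85\n0 0 0.2094 -0.74 -0.038 0.304 0.85\n0 0 0.2094 -0.74 -0.038 0.304 0.85\n0 0 0.2094 -0.74 -0.038 0.304 0.85"

```text
time_s: 2.6
position: [0.4826, -0.368, 0.0985]
tcp_rot: [-2.818, -1.387, -0.002]
wrist_force: [-0.4, 1.0, 0.6]
opening: 0.851
grasp_force: 0.0
```

```bash
python3 - <<'E'
from see import *
from bench import ctrl
go(.48,-.378,.026)
c=ctrl.camera("side");cv2.imwrite("pics/s1.png",cv2.resize(c["img"][280:,200:560,::-1],None,fx=2,fy=2))
W=world(c);p=ctrl.get_state()["position"]
m=(np.hypot(W[...,0]-p[0],W[...,1]-p[1])<.065)&(W[...,2]>.03)
print("lowest finger z",np.percentile(W[m][:,2],[0,1,3,5]).round(4),p.round(4))
E
```

```text
row [-0.    -0.001  0.011] [-0.0096  0.0041  0.0725] n>= 1.8
lowest finger z [0.0899 0.139  0.166  0.1917] [ 0.4827 -0.368   0.0987]
```

View pics/s1.png

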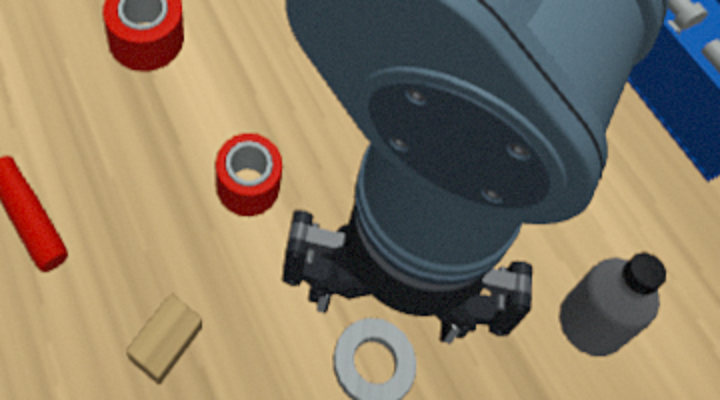

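Fingertips read about 9 mm below the TCP at this opening, which means the nose length applies shut. At 58 mm they will be about 13 mm below, so I grasp with the TCP at z ≈ 0.0155.

In the tool's units: 0.083 m / 0.5 = 0.166, -0.0096 m / 0.5 = -0.0192, 0.011 rad / 3.1416 = 0.0035.

Request:
jog_arm:
  rows: "0 0 0.0035 -0.0192 0.0082 0.04 0.85\n0 0 0.0035 -0.0192 0.0082 0.1 0.85\n0 0 0.0035 -0.0192 0.0082 0.14 0.85\n0 0 0.0035 -0.0192 0.0082 0.166 0.85\n0 0 0.0035 -0.0192 0.0082 0.166 0.85\n0 0 0.0035 -0.0192 0.0082 0.166 0.85\n0 0 0.0035 -0.0192 0.0082 0.166 0.5\n0 0 0.0035 -0.0192 0.0082 0.166 0.5\n0 0 0.0035 -0.0192 0.0082 0.166 0.5\n0 0 0.0035 -0.0192 0.0082 0.166 0.5\n0 0 0.0035 -0.0192 0.0082 0.166 0.5\n0 0 0.0035 -0.0192 0.0082 0.166 0.5"
  grip_force: 60

```text
time_s: 3.65
position: [0.4801, -0.3806, 0.0176]
tcp_rot: [2.825, 1.369, 0.003]
wrist_force: [-1.2, 0.7, 6.7]
opening: 0.646
grasp_force: 63.3
```

```bash
python3 -c "
from see import *
go(.48,-.378,.0155);go(.624,.141,.12)"
```

```text
row [ 0.003 -0.001 -0.002] [ 0.002  -0.0017  0.0021] n>= 0.1
row [ 0.003  0.001 -0.891] [ 0.4985 -0.2102 -0.1027] n>= 13.2
```

In the tool's units: -0.115 m / 0.5 = -0.23, -0.08 m / 0.5 = -0.16.

Request:
jog_arm:
  rows: "0 0 0 0 0 -0.08 0.5\n0 0 0 0 0 -0.16 0.5\n0 0 0 0 0 -0.23 0.5\n0 0 0 0 0 -0.23 0.5\n0 0 0 0 0 -0.23 0.5"

```text
time_s: 4.07
position: [0.4806, -0.381, 0.1334]
tcp_rot: [2.823, 1.367, 0.005]
wrist_force: [0.5, 0.6, -3.0]
opening: 0.642
grasp_force: 66.0
```

```bash
python3 - <<'E'
from see import *
from bench import ctrl
go(.624,.141,.133)
c=ctrl.camera("side");cv2.imwrite("pics/s2.png",cv2.resize(c["img"][240:,200:560,::-1],None,fx=2,fy=2))
E
```

```text
row [ 0.006  0.002 -0.891] [ 4.985e-01 -2.111e-01 -4.000e-04] n>= 13.0
```

View pics/s2.png

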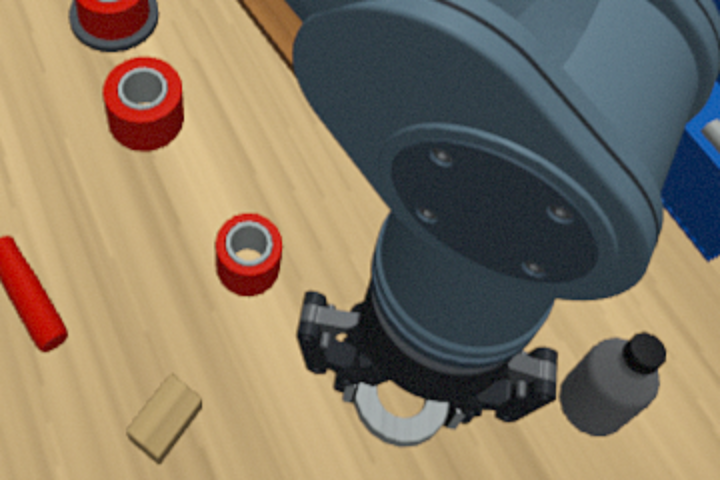

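The spacer is held level between the fingers at about (400,405) in the crop. Next is carrying it over the large spindle.

In the tool's units: 0.4985 m / 0.5 = 0.997, -0.211 m / 0.5 = -0.422, -0.891 rad / 3.1416 = -0.2836.

Request:
jog_arm:
  rows: "0 0 -0.2836 0.997 -0.422 0 0.5\n0 0 -0.2836 0.997 -0.422 0 0.5\n0 0 -0.2836 0.997 -0.422 0 0.5\n0 0 -0.2836 0.997 -0.422 0 0.5\n0 0 -0.2836 0.997 -0.422 0 0.5\n0 0 -0.2836 0.997 -0.422 0 0.5\n0 0 -0.2836 0.997 -0.422 0 0.5\n0 0 -0.2836 0.997 -0.422 0 0.5\n0 0 -0.2836 0.997 -0.422 0 0.5\n0 0 -0.2836 0.997 -0.422 0 0.5\n0 0 -0.2836 0.997 -0.422 0 0.5\n0 0 -0.2836 0.997 -0.422 0 0.5\n0 0 -0.2836 0.997 -0.422 0 0.5\n0 0 -0.2836 0.997 -0.422 0 0.5\n0 0 -0.2836 0.997 -0.422 0 0.5\n0 0 -0.2836 0.997 -0.422 0 0.5"

```text
time_s: 5.45
position: [0.6214, 0.1413, 0.1287]
tcp_rot: [-1.96, -2.453, 0.005]
wrist_force: [0.7, -0.1, -2.5]
opening: 0.642
grasp_force: 65.9
```

```bash
python3 - <<'E'
from see import *
from bench import ctrl
go(.624,.141,.085)
for n in("side","top"):
    c=ctrl.camera(n);W=world(c)
    p=ctrl.get_state()["position"]
    m=(np.hypot(W[...,0]-p[0],W[...,1]-p[1])<.033)&(abs(W[...,2]-.131)<.006)
    print(n,m.sum(),W[m].mean(0) if m.any() else 0)
    if n=="side":cv2.imwrite("pics/s3.png",cv2.resize(c["img"][60:300,180:480,::-1],None,fx=2,fy=2))
E
```

```text
row [-0.003  0.001  0.   ] [-0.0009  0.0026  0.0437] n>= 1.0
side 211 [0.63021344 0.13955417 0.127394  ]
top 28 [0.61910281 0.12546148 0.12607256]
```

View pics/s3.png

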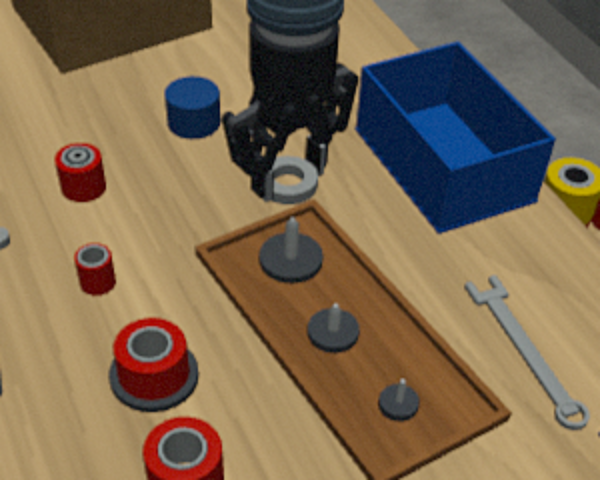

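In the tool's units: 0.0945 m / 0.5 = 0.189, 0.0026 m / 0.5 = 0.0052.

```bash
python3 -c "
from see import *
c=dict(np.load('side0.npz'))
print(proj(c,np.array([.6214,.1413,.12])),'seen ~[325.5 149.5]')"
```

```text
[323.61234835 149.2943475 ] seen ~[325.5 149.5]
```

Request:
jog_arm:
  rows: "0 0 0 -0.002 0.0052 0.06 0.5\n0 0 0 -0.002 0.0052 0.1 0.5\n0 0 0 -0.002 0.0052 0.13 0.5\n0 0 0 -0.002 0.0052 0.16 0.5\n0 0 0 -0.002 0.0052 0.18 0.5\n0 0 0 -0.002 0.0052 0.189 0.5\n0 0 0 -0.002 0.0052 0.189 0.5\n0 0 0 -0.002 0.0052 0.189 0.5"

```text
time_s: 6.22
position: [0.6259, 0.1415, 0.0363]
tcp_rot: [1.961, 2.453, 0.001]
wrist_force: [0.1, -0.7, -2.1]
opening: 0.642
grasp_force: 65.9
```

In the tool's units: 0.0035 m / 0.5 = 0.007, 0.002 m / 0.5 = 0.004.

Request:
jog_arm:
  rows: "0 0 0 0 0 0.004 0.5\n0 0 0 0 0 0.007 0.5\n0 0 0 0 0 0.007 0.5"

```text
time_s: 6.47
position: [0.6257, 0.1417, 0.0327]
tcp_rot: [1.961, 2.454, 0.001]
wrist_force: [-0.9, 0.0, -2.1]
opening: 0.643
grasp_force: 66.0
```

Request:
jog_arm:
  rows: "0 0 0 0 0 0 0.85\n0 0 0 0 0 0 0.85\n0 0 0 0 0 0 0.85\n0 0 0 0 0 0 0.85\n0 0 0 0 0 -0.06 0.85\n0 0 0 0 0 -0.14 0.85\n0 0 0 0 0 -0.22 0.95\n0 0 0 0 0 -0.26 1\n0 0 0 0 0 -0.26 1"

```text
time_s: 7.22
position: [0.629, 0.142, 0.1683]
tcp_rot: [1.959, 2.449, 0.013]
wrist_force: [0.8, -0.3, 0.2]
opening: 1.0
grasp_force: 0.0
```

```bash
python3 - <<'E'
from see import *
from bench import ctrl
go(.4297,-.061,.16)
c=ctrl.camera("side");cv2.imwrite("pics/s4.png",cv2.resize(c["img"][60:300,180:480,::-1],None,fx=2,fy=2))
print(disc(c,(.624,.141),.029,.029,tol=.004,pad=.006))
E
```

```text
row [ 0.01  -0.002  0.363] [-0.1542 -0.2391  0.0058] n>= 6.8
(array([626.4, 142. ,  30.5]), np.float64(29.1), 335)
```

View pics/s4.png

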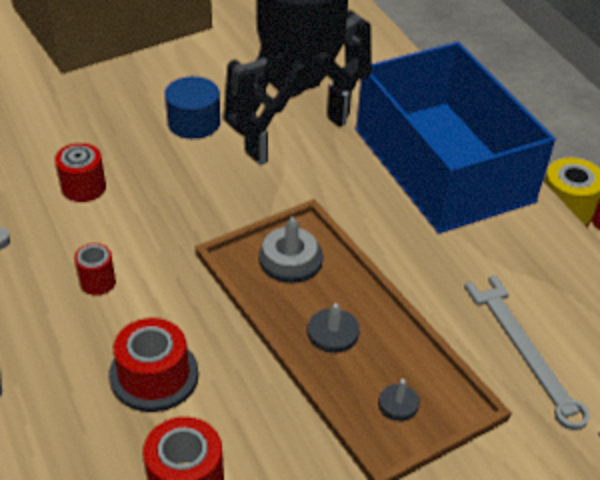

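The spacer is seated on the large spindle, crop (291,253), with its top reading z = 29 mm. On to the large roller.

In the tool's units: -0.239 m / 0.5 = -0.478, -0.154 m / 0.5 = -0.308, 0.363 rad / 3.1416 = 0.1155.

Request:
jog_arm:
  rows: "0 0 0.1155 -0.308 -0.478 0.012 1\n0 0 0.1155 -0.308 -0.478 0.012 1\n0 0 0.1155 -0.308 -0.478 0.012 1\n0 0 0.1155 -0.308 -0.478 0.012 1\n0 0 0.1155 -0.308 -0.478 0.012 1\n0 0 0.1155 -0.308 -0.478 0.012 1\n0 0 0.1155 -0.308 -0.478 0.012 1\n0 0 0.1155 -0.308 -0.478 0.012 1\n0 0 0.1155 -0.308 -0.478 0.012 1\n0 0 0.1155 -0.308 -0.478 0.012 1\n0 0 0.1155 -0.308 -0.478 0.012 1"

```text
time_s: 8.18
position: [0.4271, -0.0604, 0.156]
tcp_rot: [2.37, 2.062, 0.0]
wrist_force: [-0.2, -0.7, 0.0]
opening: 1.001
grasp_force: 0.0
```

```bash
python3 -c "
from see import *
go(.4297,-.061,.03)"
```

```text
row [0.    0.    0.002] [-0.0003  0.0027  0.126 ] n>= 3.0
```

In the tool's units: 0.126 m / 0.5 = 0.252, 0.105 m / 0.5 = 0.21.

Request:
jog_arm:
  rows: "0 0 0 0 0.0054 0.08 1\n0 0 0 0 0.0054 0.15 1\n0 0 0 0 0.0054 0.21 1\n0 0 0 0 0.0054 0.252 1\n0 0 0 0 0.0054 0.252 1\n0 0 0 0 0.0054 0.252 1\n0 0 0 0 0.0054 0.252 0.6\n0 0 0 0 0.0054 0.252 0.6\n0 0 0 0 0.0054 0.252 0.6\n0 0 0 0 0.0054 0.252 0.6\n0 0 0 0 0.0054 0.252 0.6\n0 0 0 0 0.0054 0.252 0.6"
  grip_force: 60

```text
time_s: 9.18
position: [0.43, -0.0615, 0.0321]
tcp_rot: [2.371, 2.059, 0.004]
wrist_force: [-0.1, 0.5, 5.3]
opening: 0.788
grasp_force: 65.6
```

Request:
jog_arm:
  rows: "0 0 0 0 0 -0.08 0.6\n0 0 0 0 0 -0.16 0.6\n0 0 0 0 0 -0.2 0.6\n0 0 0 0 0 -0.2 0.6\n0 0 0 0 0 -0.2 0.6"

```text
time_s: 9.6
position: [0.43, -0.061, 0.1319]
tcp_rot: [2.37, 2.059, 0.006]
wrist_force: [-0.6, 1.3, -3.3]
opening: 0.787
grasp_force: 70.6
```

```bash
python3 - <<'E'
from see import *
go(.6255,.142,.133)
from bench import ctrl
c=ctrl.camera("side");cv2.imwrite("pics/s5.png",cv2.resize(c["img"][60:360,180:480,::-1],None,fx=2,fy=2))
E
```

```text
row [ 0.004 -0.001 -0.363] [ 2.283e-01  1.653e-01 -1.000e-04] n>= 6.8
```

View pics/s5.png

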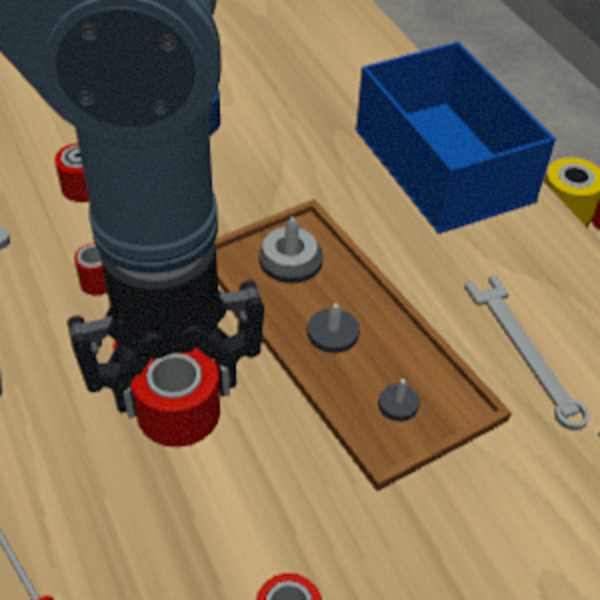

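The large roller is held upright. Carrying it over.

In the tool's units: 0.2283 m / 0.5 = 0.4566, 0.1653 m / 0.5 = 0.3306, -0.363 rad / 3.1416 = -0.1155.

Request:
jog_arm:
  rows: "0 0 -0.1155 0.4566 0.3306 0 0.6\n0 0 -0.1155 0.4566 0.3306 0 0.6\n0 0 -0.1155 0.4566 0.3306 0 0.6\n0 0 -0.1155 0.4566 0.3306 0 0.6\n0 0 -0.1155 0.4566 0.3306 0 0.6\n0 0 -0.1155 0.4566 0.3306 0 0.6\n0 0 -0.1155 0.4566 0.3306 0 0.6\n0 0 -0.1155 0.4566 0.3306 0 0.6\n0 0 -0.1155 0.4566 0.3306 0 0.6\n0 0 -0.1155 0.4566 0.3306 0 0.6\n0 0 -0.1155 0.4566 0.3306 0 0.6"

```text
time_s: 10.57
position: [0.6232, 0.1393, 0.1291]
tcp_rot: [-1.963, -2.451, 0.004]
wrist_force: [0.1, -0.9, -3.8]
opening: 0.788
grasp_force: 70.5
```

```bash
python3 -c "
from see import *
go(.6255,.142,.0625)"
```

```text
row [-0.003  0.001 -0.003] [0.0022 0.0031 0.0666] n>= 1.6
```

In the tool's units: 0.066 m / 0.5 = 0.132, 0.062 m / 0.5 = 0.124.

Request:
jog_arm:
  rows: "0 0 0 0.004 0.006 0.04 0.6\n0 0 0 0.004 0.006 0.08 0.6\n0 0 0 0.004 0.006 0.11 0.6\n0 0 0 0.004 0.006 0.124 0.6\n0 0 0 0.004 0.006 0.132 0.6\n0 0 0 0.004 0.006 0.132 0.6\n0 0 0 0.004 0.006 0.132 0.6\n0 0 0 0.004 0.006 0.132 0.6"

```text
time_s: 11.23
position: [0.6279, 0.1437, 0.0654]
tcp_rot: [1.961, 2.453, 0.002]
wrist_force: [-1.3, -0.3, -2.6]
opening: 0.787
grasp_force: 70.6
```

In the tool's units: 0.004 m / 0.5 = 0.008, -0.002 m / 0.5 = -0.004.

Request:
jog_arm:
  rows: "0 0 0 -0.002 -0.004 0.004 0.6\n0 0 0 -0.002 -0.004 0.008 0.6\n0 0 0 -0.002 -0.004 0.008 0.6\n0 0 0 -0.002 -0.004 0.008 0.6"

```text
time_s: 11.57
position: [0.6257, 0.1421, 0.0612]
tcp_rot: [1.962, 2.453, 0.001]
wrist_force: [-3.1, -1.3, 4.9]
opening: 0.788
grasp_force: 71.2
```

Request:
jog_arm:
  rows: "0 0 0 0 0 0 0.95\n0 0 0 0 0 0 0.95\n0 0 0 0 0 0 0.95\n0 0 0 0 0 0 0.95\n0 0 0 0 0 -0.06 1\n0 0 0 0 0 -0.14 1\n0 0 0 0 0 -0.2 1\n0 0 0 0 0 -0.2 1\n0 0 0 0 0 -0.2 1"

```text
time_s: 12.32
position: [0.6268, 0.1427, 0.1624]
tcp_rot: [1.96, 2.452, 0.006]
wrist_force: [-1.3, -0.6, -0.3]
opening: 1.003
grasp_force: 0.0
```

```bash
python3 - <<'E'
from see import *
from bench import ctrl
go(.454,-.2215,.16)
c=ctrl.camera("side");cv2.imwrite("pics/s6.png",cv2.resize(c["img"][60:300,180:480,::-1],None,fx=2,fy=2))
print(disc(c,(.626,.142),.034,.079,tol=.004,pad=.006))
E
```

```text
row [ 0.004 -0.002  0.676] [-0.3172 -0.2488  0.0012] n>= 9.7
(array([625.3, 141.9,  35.2]), np.float64(79.4), 521)
```

View pics/s6.png

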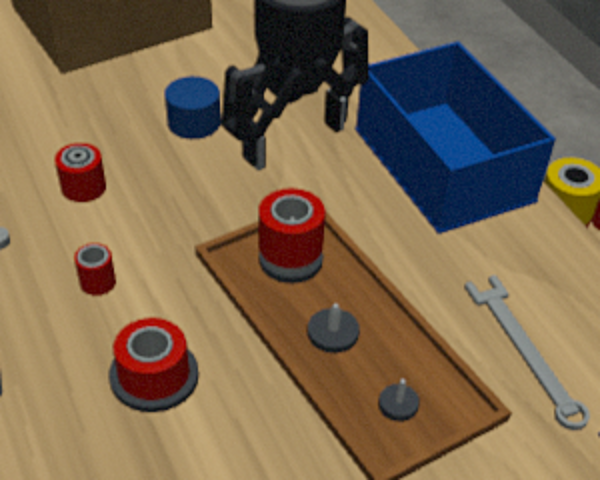

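The large roller sits flush on the spacer, crop (292,230), with its top at z = 79 mm as it should be. Medium roller next.

In the tool's units: -0.317 m / 0.5 = -0.634, -0.249 m / 0.5 = -0.498, 0.676 rad / 3.1416 = 0.2152.

Request:
jog_arm:
  rows: "0 0 0.2152 -0.634 -0.498 0 0.9\n0 0 0.2152 -0.634 -0.498 0 0.9\n0 0 0.2152 -0.634 -0.498 0 0.9\n0 0 0.2152 -0.634 -0.498 0 0.9\n0 0 0.2152 -0.634 -0.498 0 0.9\n0 0 0.2152 -0.634 -0.498 0 0.9\n0 0 0.2152 -0.634 -0.498 0 0.9\n0 0 0.2152 -0.634 -0.498 0 0.9\n0 0 0.2152 -0.634 -0.498 0 0.9\n0 0 0.2152 -0.634 -0.498 0 0.9\n0 0 0.2152 -0.634 -0.498 0 0.9\n0 0 0.2152 -0.634 -0.498 0 0.9\n0 0 0.2152 -0.634 -0.498 0 0.9\n0 0 0.2152 -0.634 -0.498 0 0.9"

```text
time_s: 13.53
position: [0.4528, -0.2201, 0.1596]
tcp_rot: [-2.661, -1.667, 0.001]
wrist_force: [0.6, 0.6, 1.4]
opening: 0.9
grasp_force: 0.0
```

```bash
python3 -c "
from see import *
go(.454,-.2215,.028)"
```

```text
row [-0.001 -0.     0.002] [-0.0008  0.0019  0.1316] n>= 3.2
```

In the tool's units: 0.1315 m / 0.5 = 0.263, 0.115 m / 0.5 = 0.23.

Request:
jog_arm:
  rows: "0 0 0 -0.002 0.004 0.08 0.9\n0 0 0 -0.002 0.004 0.16 0.9\n0 0 0 -0.002 0.004 0.23 0.9\n0 0 0 -0.002 0.004 0.263 0.9\n0 0 0 -0.002 0.004 0.263 0.9\n0 0 0 -0.002 0.004 0.263 0.9\n0 0 0 -0.002 0.004 0.263 0.4\n0 0 0 -0.002 0.004 0.263 0.4\n0 0 0 -0.002 0.004 0.263 0.4\n0 0 0 -0.002 0.004 0.263 0.4\n0 0 0 -0.002 0.004 0.263 0.4\n0 0 0 -0.002 0.004 0.263 0.4\n0 0 0 -0.002 0.004 0.263 0.4"
  grip_force: 50

```text
time_s: 14.62
position: [0.455, -0.2236, 0.0306]
tcp_rot: [2.662, 1.665, 0.004]
wrist_force: [-1.1, 0.0, 6.5]
opening: 0.594
grasp_force: 51.3
```

Request:
jog_arm:
  rows: "0 0 0 0 0 -0.08 0.4\n0 0 0 0 0 -0.16 0.4\n0 0 0 0 0 -0.2 0.4\n0 0 0 0 0 -0.2 0.4\n0 0 0 0 0 -0.2 0.4"

```text
time_s: 15.03
position: [0.4547, -0.2233, 0.1303]
tcp_rot: [2.662, 1.664, 0.004]
wrist_force: [0.8, -0.6, -2.4]
opening: 0.59
grasp_force: 54.4
```

```bash
python3 -c "
from see import *
go(.620,.0335,.128)"
```

```text
row [ 0.004 -0.    -0.507] [0.3032 0.0361 0.0027] n>= 7.3
```

In the tool's units: 0.3032 m / 0.5 = 0.6064, 0.036 m / 0.5 = 0.072, -0.507 rad / 3.1416 = -0.1614.

Request:
jog_arm:
  rows: "0 0 -0.1614 0.6064 0.072 0 0.4\n0 0 -0.1614 0.6064 0.072 0 0.4\n0 0 -0.1614 0.6064 0.072 0 0.4\n0 0 -0.1614 0.6064 0.072 0 0.4\n0 0 -0.1614 0.6064 0.072 0 0.4\n0 0 -0.1614 0.6064 0.072 0 0.4\n0 0 -0.1614 0.6064 0.072 0 0.4\n0 0 -0.1614 0.6064 0.072 0 0.4\n0 0 -0.1614 0.6064 0.072 0 0.4\n0 0 -0.1614 0.6064 0.072 0 0.4\n0 0 -0.1614 0.6064 0.072 0 0.4"

```text
time_s: 15.95
position: [0.6176, 0.032, 0.1275]
tcp_rot: [-2.162, -2.277, 0.004]
wrist_force: [0.1, 0.2, -2.5]
opening: 0.597
grasp_force: 54.3
```

```bash
python3 -c "
from see import *
go(.620,.0335,.050)
from bench import ctrl
c=ctrl.camera('side');cv2.imwrite('pics/s7.png',cv2.resize(c['img'][60:300,180:480,::-1],None,fx=2,fy=2))"
```

```text
row [-0.003  0.001 -0.002] [0.0015 0.0027 0.0775] n>= 1.9
```

View pics/s7.png

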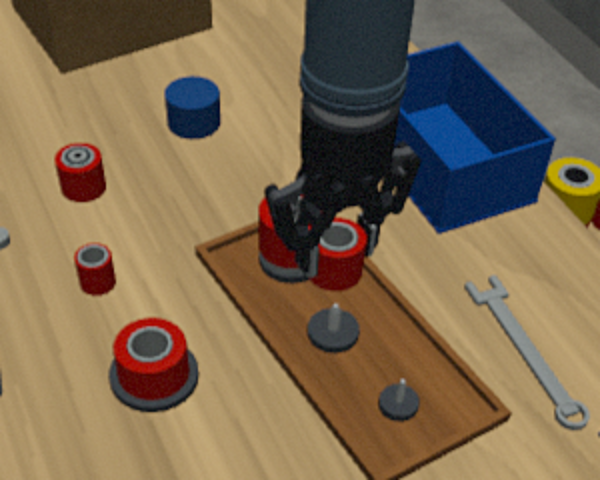

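The roller (337,255) hangs upright above the medium pin (334,315). Lowering.

In the tool's units: 0.076 m / 0.5 = 0.152, 0.07 m / 0.5 = 0.14.

Request:
jog_arm:
  rows: "0 0 0 0.002 0.004 0.05 0.4\n0 0 0 0.002 0.004 0.09 0.4\n0 0 0 0.002 0.004 0.12 0.4\n0 0 0 0.002 0.004 0.14 0.4\n0 0 0 0.002 0.004 0.152 0.4\n0 0 0 0.002 0.004 0.152 0.4\n0 0 0 0.002 0.004 0.152 0.4\n0 0 0 0.002 0.004 0.152 0.4"

```text
time_s: 16.67
position: [0.6217, 0.0341, 0.0538]
tcp_rot: [2.161, 2.278, 0.002]
wrist_force: [-1.1, -0.4, -2.6]
opening: 0.594
grasp_force: 54.3
```

In the tool's units: 0.008 m / 0.5 = 0.016, 0.0065 m / 0.5 = 0.013.

Request:
jog_arm:
  rows: "0 0 0 0 0 0.008 0.4\n0 0 0 0 0 0.013 0.4\n0 0 0 0 0 0.016 0.4\n0 0 0 0 0 0.016 0.4\n0 0 0 0 0 0.016 0.4"

```text
time_s: 17.08
position: [0.6212, 0.0344, 0.0457]
tcp_rot: [-2.162, -2.28, -0.001]
wrist_force: [-1.9, 0.4, 6.8]
opening: 0.586
grasp_force: 54.9
```

Request:
jog_arm:
  rows: "0 0 0 0 0 0 0.8\n0 0 0 0 0 0 0.8\n0 0 0 0 0 0 0.8\n0 0 0 0 0 0 0.8\n0 0 0 0 0 -0.06 0.8\n0 0 0 0 0 -0.14 0.8\n0 0 0 0 0 -0.22 0.8\n0 0 0 0 0 -0.22 0.8\n0 0 0 0 0 -0.22 0.8"

```text
time_s: 17.83
position: [0.6228, 0.0343, 0.1576]
tcp_rot: [2.159, 2.277, 0.007]
wrist_force: [-1.1, 0.1, -0.1]
opening: 0.796
grasp_force: 0.0
```

```bash
python3 - <<'E'
from see import *
from bench import ctrl
go(.4297,.199,.16)
c=ctrl.camera("side");cv2.imwrite("pics/s8.png",cv2.resize(c["img"][60:300,180:480,::-1],None,fx=2,fy=2))
print(disc(c,(.6215,.034),.026,.059,tol=.004,pad=.006))
E
```

```text
row [ 0.005  0.001 -0.381] [ 0.1747 -0.1841 -0.0033] n>= 6.1
(array([621.2,  35.9,  27. ]), np.float64(59.2), 353)
```

View pics/s8.png

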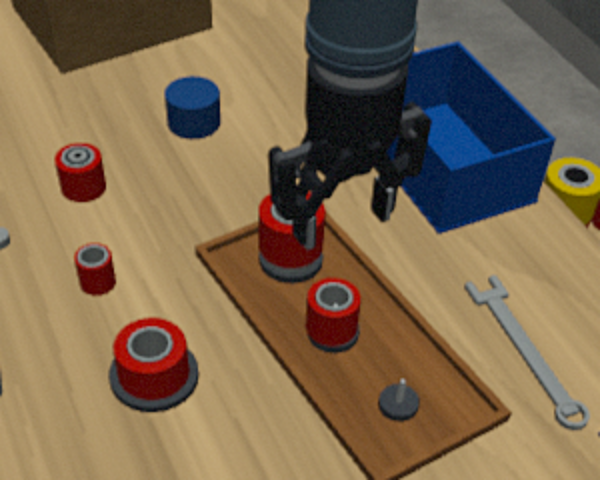

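The medium roller is seated, crop (333,315), top at z = 59 mm. Now the small one.

In the tool's units: -0.184 m / 0.5 = -0.368, 0.175 m / 0.5 = 0.35, -0.381 rad / 3.1416 = -0.1213.

Request:
jog_arm:
  rows: "0 0 -0.1213 0.35 -0.368 -0.006 0.7\n0 0 -0.1213 0.35 -0.368 -0.006 0.7\n0 0 -0.1213 0.35 -0.368 -0.006 0.7\n0 0 -0.1213 0.35 -0.368 -0.006 0.7\n0 0 -0.1213 0.35 -0.368 -0.006 0.7\n0 0 -0.1213 0.35 -0.368 -0.006 0.7\n0 0 -0.1213 0.35 -0.368 -0.006 0.7\n0 0 -0.1213 0.35 -0.368 -0.006 0.7\n0 0 -0.1213 0.35 -0.368 -0.006 0.7\n0 0 -0.1213 0.35 -0.368 -0.006 0.7"

```text
time_s: 18.72
position: [0.4289, 0.198, 0.1574]
tcp_rot: [1.693, 2.645, -0.001]
wrist_force: [0.4, 0.6, -0.1]
opening: 0.697
grasp_force: 0.0
```

```bash
python3 -c "
from see import *
go(.4297,.199,.027)"
```

```text
row [-0.     0.001 -0.002] [0.0007 0.0012 0.1304] n>= 3.1
```

In the tool's units: 0.13 m / 0.5 = 0.26, 0.115 m / 0.5 = 0.23.

Request:
jog_arm:
  rows: "0 0 0 0.002 0.002 0.08 0.7\n0 0 0 0.002 0.002 0.16 0.7\n0 0 0 0.002 0.002 0.23 0.7\n0 0 0 0.002 0.002 0.26 0.7\n0 0 0 0.002 0.002 0.26 0.7\n0 0 0 0.002 0.002 0.26 0.7\n0 0 0 0.002 0.002 0.26 0.25\n0 0 0 0.002 0.002 0.26 0.25\n0 0 0 0.002 0.002 0.26 0.25\n0 0 0 0.002 0.002 0.26 0.25\n0 0 0 0.002 0.002 0.26 0.25\n0 0 0 0.002 0.002 0.26 0.25\n0 0 0 0.002 0.002 0.26 0.25"
  grip_force: 40

```text
time_s: 19.8
position: [0.4299, 0.2008, 0.0293]
tcp_rot: [1.691, 2.646, 0.004]
wrist_force: [-0.4, -1.5, 7.7]
opening: 0.42
grasp_force: 40.7
```

Request:
jog_arm:
  rows: "0 0 0 0 0 -0.08 0.25\n0 0 0 0 0 -0.16 0.25\n0 0 0 0 0 -0.24 0.25\n0 0 0 0 0 -0.24 0.25\n0 0 0 0 0 -0.24 0.25"

```text
time_s: 20.22
position: [0.4299, 0.2018, 0.1506]
tcp_rot: [1.689, 2.646, 0.009]
wrist_force: [-0.5, 1.1, -1.6]
opening: 0.419
grasp_force: 40.8
```

```bash
python3 -c "
from see import *
go(.6375,-.070,.15)"
```

```text
row [ 0.006 -0.003  0.544] [-0.3339  0.0739  0.0006] n>= 8.2
```

In the tool's units: -0.334 m / 0.5 = -0.668, 0.074 m / 0.5 = 0.148, 0.544 rad / 3.1416 = 0.1732.

Request:
jog_arm:
  rows: "0 0 0.1732 -0.668 0.148 0 0.25\n0 0 0.1732 -0.668 0.148 0 0.25\n0 0 0.1732 -0.668 0.148 0 0.25\n0 0 0.1732 -0.668 0.148 0 0.25\n0 0 0.1732 -0.668 0.148 0 0.25\n0 0 0.1732 -0.668 0.148 0 0.25\n0 0 0.1732 -0.668 0.148 0 0.25\n0 0 0.1732 -0.668 0.148 0 0.25\n0 0 0.1732 -0.668 0.148 0 0.25\n0 0 0.1732 -0.668 0.148 0 0.25\n0 0 0.1732 -0.668 0.148 0 0.25\n0 0 0.1732 -0.668 0.148 0 0.25"

```text
time_s: 21.22
position: [0.6347, -0.0692, 0.1467]
tcp_rot: [-2.336, -2.096, 0.001]
wrist_force: [-1.5, 0.3, -0.7]
opening: 0.415
grasp_force: 40.8
```

```bash
python3 -c "
from see import *
go(.6375,-.070,.05)
from bench import ctrl
c=ctrl.camera('side');cv2.imwrite('pics/s9.png',cv2.resize(c['img'][60:300,180:480,::-1],None,fx=2,fy=2))"
```

```text
row [-0.003 -0.001  0.001] [-0.0006  0.0031  0.0967] n>= 2.3
```

View pics/s9.png

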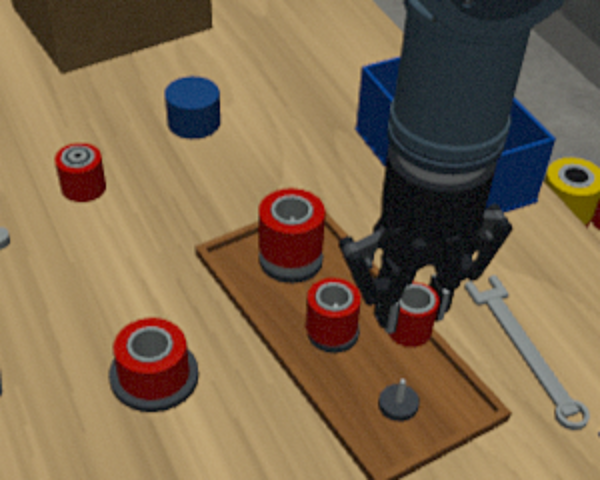

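The small roller (413,315) lines up with the pin's axis, which leans through (403,380) in the picture. Lowering.

In the tool's units: 0.096 m / 0.5 = 0.192, 0.002 m / 0.5 = 0.004.

Request:
jog_arm:
  rows: "0 0 0 0 0.004 0.06 0.25\n0 0 0 0 0.004 0.11 0.25\n0 0 0 0 0.004 0.15 0.25\n0 0 0 0 0.004 0.17 0.25\n0 0 0 0 0.004 0.19 0.25\n0 0 0 0 0.004 0.192 0.25\n0 0 0 0 0.004 0.192 0.25\n0 0 0 0 0.004 0.192 0.25"

```text
time_s: 21.93
position: [0.6388, -0.0715, 0.053]
tcp_rot: [2.339, 2.095, 0.002]
wrist_force: [-0.4, -0.5, -0.7]
opening: 0.414
grasp_force: 40.8
```

Request:
jog_arm:
  rows: "0 0 0 -0.002 -0.002 0.008 0.25\n0 0 0 -0.002 -0.002 0.014 0.25\n0 0 0 -0.002 -0.002 0.017 0.25\n0 0 0 -0.002 -0.002 0.017 0.25\n0 0 0 -0.002 -0.002 0.017 0.25"

```text
time_s: 22.35
position: [0.6371, -0.0727, 0.0444]
tcp_rot: [2.34, 2.096, 0.001]
wrist_force: [-2.9, 0.2, 7.4]
opening: 0.418
grasp_force: 41.6
```

Request:
jog_arm:
  rows: "0 0 0 0 0 0 0.65\n0 0 0 0 0 0 0.65\n0 0 0 0 0 0 0.65\n0 0 0 0 0 0 0.65\n0 0 0 0 0 -0.06 0.65\n0 0 0 0 0 -0.14 0.65\n0 0 0 0 0 -0.22 0.65\n0 0 0 0 0 -0.3 0.65\n0 0 0 0 0 -0.3 0.65\n0 0 0 0 0 -0.3 0.65"

```text
time_s: 23.18
position: [0.6386, -0.0727, 0.196]
tcp_rot: [2.337, 2.094, 0.006]
wrist_force: [-0.2, 0.4, -0.6]
opening: 0.653
grasp_force: 0.0
```

```bash
python3 - <<'E'
from see import *
from bench import ctrl
c=ctrl.camera("side");cv2.imwrite("pics/s10.png",cv2.resize(c["img"][60:300,180:480,::-1],None,fx=2,fy=2))
for a in[((.626,.142),.034,.079),((.6215,.034),.026,.059),((.6385,-.071),.019,.055)]:print(disc(c,*a,tol=.004,pad=.006))
E
```

```text
(array([626.7, 140.7,  34.8]), np.float64(79.3), 518)
(array([622.4,  34.9,  27.1]), np.float64(59.1), 359)
(array([637.8, -75.4,  19.3]), np.float64(55.2), 206)
```

View pics/s10.png

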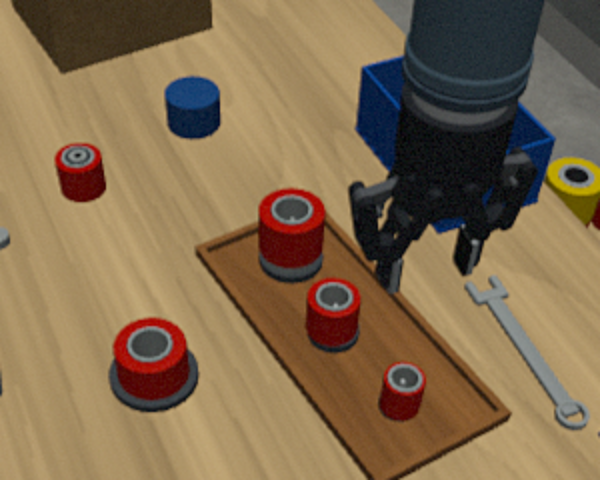

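All three rollers stand upright and their tops read z = 79, 59 and 55 mm, as they should when fully down. The gripper is clear and the look-alikes haven't moved, so I'm handing in.

```bash
python3 -c "
from bench import ctrl
print(ctrl.sign_off())"
```

```text
the job is handed in; nothing more can be done
None
```

The job is handed in: the spacer and the large, medium and small rollers are fully down and upright on their matching spindles, the two look-alikes were left alone, and the run took about 23 s; the small roller sits about 5 mm off its pin's axis, within the bore's clearance.

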